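# Close the gauge-bonding jig and load it for curing

### The job

A strain gauge has just been glued to the flat coupon that lies in the jig. Pick up the aluminium pressure plate, lower it level over the jig's two dowel pins, without forcing or dropping it, until it is fully home on the coupon, and let go; then set the larger of the two brass weights gently upright on the middle of the plate's raised block and leave it standing there. Leave the coupon lying in its groove and do not disturb the small weight, the glue bottle, the caliper or the pen.

Things in the scene. Friction and masses are not known exactly. Their poses are not given: they have to be found in the camera images.
- jig: Bonding jig, fixed to the desk: near-black block 124 x 194 x 22 mm (x, y, height), origin at the centre of its underside, z up. On top, two steel lands (44 x 122 mm, 2.5 mm high) leave a 22 mm groove along y for the coupon, whose top stands 1.5 mm above the lands. Two upright dowel pins stand on one diagonal. It looks the same after half a turn.
- pin_a (a point): Tip of the steel dowel pin at the jig's x, y = (-36, -42) mm, 50.5 mm above the jig's underside, 28.5 mm above the block's top; 12 mm diameter, its nose tapered over the top 9 mm to 6 mm. Axes as the jig's.
- pin_b (a point): Tip of the second, equal dowel pin, at the jig's x, y = (+36, +42) mm. Axes as the jig's.
- jig_home (a point): The point on the jig's middle axis, 51 mm above its underside, where cover_grip is when the plate is fully home (the plate's underside is then 26 mm above the jig's underside and rests on the coupon). Axes as the jig's.
- cover_grip (a point): Pressure plate's grip point: centre of its raised block, 25 mm above the underside. Loose aluminium plate, 0.4 to 0.65 kg, 100 x 122 x 12 mm (its x, y, z), flat on the desk, right way up. The block, 44 (x) x 60 (y) mm, rises 26 mm above the plate: grasp it across its 44 mm (fingers closing along x), fingertips above the plate's upper face, which is 13 mm below this point.
- hole_a (a point): The plate's through hole at its x, y = (-36, -42) mm, 13.5 mm diameter, point on the underside; axes as the plate's. The plate fits the pins either way round: hole_a on pin_a and hole_b on pin_b, or half a turn.
- hole_b (a point): The plate's equal second hole, at its x, y = (+36, +42) mm, point on the underside; axes as the plate's.
- cover_top (a point): Centre of the block's flat top, where the weight goes (black round pad, 40 mm diameter), 38 mm above the plate's underside; axes as the plate's.
- big_weight_centre (a point): Centre, half-way up, of the larger brass weight: 38 mm diameter, 60 mm tall, 0.4 to 0.6 kg, loose, upright on the desk; grasp its straight cylindrical body (about the lower 35 mm): above that it tapers to the knob. z up along the weight.
- small_weight_centre (a point): Centre, half-way up, of the smaller brass weight, 30 mm diameter, 47 mm tall: not to be used.
- coupon_centre (a point): Centre of the flat metal coupon lying in the jig's groove, 20 x 165 x 4 mm, its length along its y axis; loose. The small amber patch on its middle is the glued gauge (no thickness to speak of).
- glue_centre (a point): Centre of the glue bottle with the red cap, about 40 mm wide, 106 mm tall, standing on the desk: leave it.
- measuring_caliper: Digital caliper, 235 mm long along its y, lying on the desk near its front edge: leave it.
- pen: Marker pen, 135 mm long along its y, lying on the desk in front of the jig: leave it.
Mind the look-alikes: they are no part of the job. Leave any green or orange look-alike of the part that bears big_weight_centre alone.

How it is judged:
By the outcome, as a careful person would: the job done as asked, in the order asked, and still so for the second after the job is handed in, with the robot touching nothing.
It also fails if it takes over 54 s, if anything falls off the work surface, if the arm or the gripper's body presses on something with over 40 N, if the wrist force passes 120 N, or if a joint passes its speed limit or range.

### The arm

A 6-joint arm with a two-finger parallel gripper is mounted at the origin on a cart in front of the work surface, level with it; the furniture and walls round the work are solid. World frame = base frame: x ahead of the robot, y to its left, z up, the work surface at z = 0. Lengths are in mm, angles in rad, forces in N, time in s.
With the tool pointing down it reaches from about 425 to 1125 mm from the base axis. Payload 14.9 kg.
Tool frame: the origin (TCP) lies midway between the tips of the shut fingers; the grasp point (between the pads) lies 19 mm behind it; z points along the fingers, y is the line along which they close (so a half turn about z gives the same grasp; the last joint's range is limited). The gripper opens to 91 mm and grips with 3 to 60 N. Pads are 32 mm wide; open, the fingers measure 118 mm over their backs; the gripper's body (76 mm by 178 mm) begins 60 mm behind the grasp point.
Start: joints at [-1.303, 0.379, 1.734, -0, 1.028, -0.033], TCP at [207.395, -668.585, 213.932] pointing down, gripper open.
Joint ranges: [-2.77, 2.77], [-0.74, 2.19], [0, 2.66], [-1.06, 4.2], [0.31, 2.87], [-3.08, 3.08]. Speed limits (rad/s): [1.89, 1.89, 2.39, 3.14, 3.14, 3.14].

### API

Orientations are given as a rotation vector (axis times angle).
In Python, from workcell import robot, camera, job gives the robot as it stands.
- The arm moves only by the tool play_rows, never from a script. Its argument "plan" is a list of rows, each a list of 4 numbers: the shift along the tool's x, y, z in units of 30 mm (1.0 is 30 mm), then the turn about the tool's z in units of 5 degrees (1.0 is 5 degrees). A call has 1 to 20 rows; each row shifts and turns the commanded pose from where the row before left it, along the tool's axes as they then stand; what a row does not reach is not made up. A row lasts 1/10 s, in which the tool goes at most 50 mm and 8.59 degrees, less where a joint would pass 70% of its speed; a pose out of reach is approached as far as the arm can. A call is refused whole if a number of a shift passes 1 or a number of a turn 1, either way. A call with a gripper value outside its range is refused whole. "gripper" is the opening in per cent of the stroke, from 0 (shut) to 100 (fully open), set as the call begins (left out, the last holds). The fingers move at their own pace and stop on an object; the grip force is fixed at half the most. Time passes only in rows, so rows that do not move let the fingers close. It gives the time, the measured TCP pose, the force, the opening and the grip force at its end, in the units of the state.
- robot.state(): the state, without advancing time (a new reading comes with each control period).
- camera(name): name is "scene" or "top"; returns a dict with "color" (384x512x3 uint8, blue, green, red), "z_map" (384x512 float32, mm along the optical axis (not along the pixel's ray), 0 where there is no reading), "K" (3x3 intrinsics, pixels), "R" (3x3) and "t" (3): a world point X has camera coordinates R X + t. Camera axes: x right, y down, z forward; pixel columns grow to the right and rows downward; lengths in mm; the calibration is good to about 2 mm. A picture is of the moment at which its call begins.
- job.job_done(): hands the job in; it is judged then, once.
The state is a dict: "time_s": time; "joint_positions": joint angles; "joint_vel": joint speeds; "tau": joint torques, N m; "tcp_pos": TCP position; "tcp_rot": TCP orientation; "contact_force": force on the tool from outside, world axes, zero at the start; "moment": the same for the moment, N m; "gripper_width": opening from 0.0 (shut) to 1.0 (fully open); "gripper_force": force on a finger pad.
Only numpy, scipy, OpenCV 4.12 (cv2) and the standard library are available. Lean on these libraries where they do the work, as an engineer would, in place of code of your own. Each camera call takes 0.05 s, during which the arm holds its last target. There are 200 camera calls.

## Working session

There is one attempt and no reset: what is moved stays moved. The work goes in short steps, Python scripts to look and compute and a tool call to move; the robot and the scene stay as the last step left them, time stands still between calls to the robot, and variables do not carry over. Pictures are saved under pics/ and viewed, at most 10 in all, crops included, and the job is handed in when it is done.

Besides the shell and the picture viewer there is one more tool, called after "Call:" in YAML: its name, and indented under it one key for each argument. play_rows: Moves the arm, as the interface text tells. Its arguments: {"type":"object","properties":{"plan":{"type":"array"},"gripper":{"type":"number"}},"required":["plan"]}

```bash
mkdir -p pics; ls; python3 - <<'E'
from workcell import robot, camera, job
import cv2, numpy as np, pickle
s=robot.state(); print({k:np.round(v,3) for k,v in s.items()})
d={n:camera(n) for n in("scene","top")}
pickle.dump(d,open("d0.pkl","wb"))
for n in d:
    c=d[n]; cv2.imwrite(f"pics/{n}0.png",cv2.resize(c["color"],(800,600),interpolation=cv2.INTER_CUBIC))
    print(n,c["K"].round(1).tolist(),c["R"].round(3).tolist(),c["t"].round(1).tolist(),"cam",(-c["R"].T@c["t"]).round(0))
E
```

```text
pics
{'time_s': np.float64(0.0), 'joint_positions': array([-1.303,  0.379,  1.735, -0.   ,  1.029, -0.033]), 'joint_vel': array([-0.   , -0.001,  0.001,  0.001,  0.001, -0.001]), 'tau': array([-3.0000e-03, -7.6373e+01, -4.3437e+01,  6.5000e-02,  4.2000e-02,
       -0.0000e+00]), 'tcp_pos': array([ 207.287, -668.203,  213.294]), 'tcp_rot': array([-3.105, -0.471,  0.   ]), 'contact_force': array([-0.611, -0.174, -0.968]), 'moment': array([-0.04 , -0.031, -0.044]), 'gripper_force': np.float64(0.0), 'gripper_width': np.float64(0.999)}
scene [[424.4, 0.0, 251.8], [0.0, 424.4, 192.1], [0.0, 0.0, 1.0]] [[-0.841, -0.541, 0.017], [-0.299, 0.438, -0.848], [0.451, -0.718, -0.53]] [369.5, 225.7, 957.2] cam [-53. 788. 692.]
top [[459.5, 0.0, 261.7], [0.0, 459.5, 184.1], [0.0, 0.0, 1.0]] [[0.002, -1.0, -0.011], [-0.998, -0.001, -0.067], [0.067, 0.011, -0.998]] [-80.9, 492.4, 1287.0] cam [ 406.  -94. 1316.]
```

View pics/top0.png

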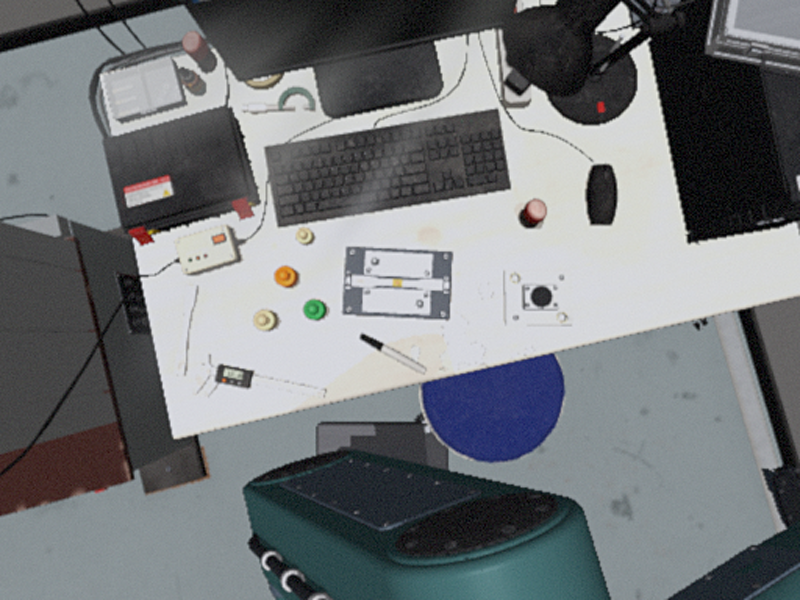

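View pics/scene0.png

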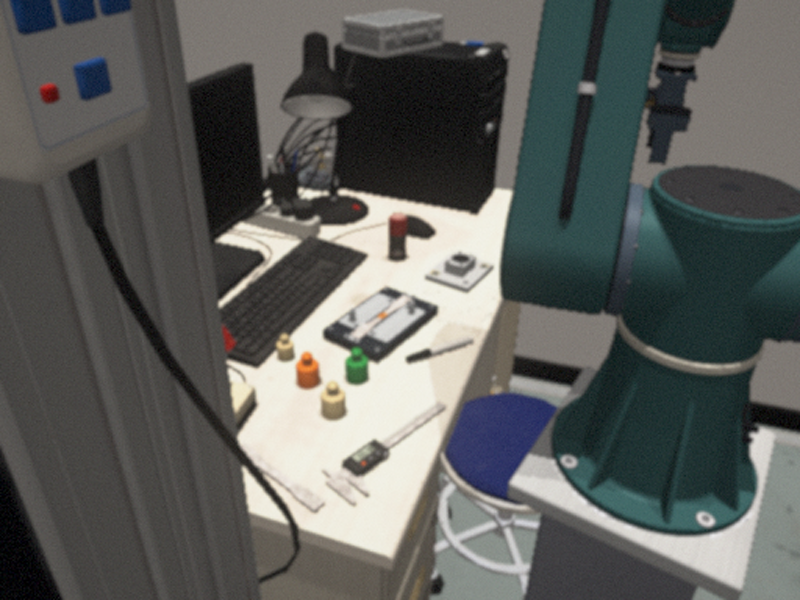

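In the top view (800x600), the weight candidates are:
- brass (265,320)
- brass (304,236)
- orange (286,276)
- green (315,309)

The larger brass one at (265,320) fits. The other brass one is the small weight, and the coloured ones are look-alikes. The jig is at (398,283) and the plate at (540,296). Next I'll measure and confirm with one enlarged crop.

```bash
cat > h.py <<'E'
import cv2, numpy as np, pickle
def ray(c,uv,z):
    """pixels (N,2) -> world points on plane at height z"""
    uv=np.atleast_2d(np.asarray(uv,float)); d=np.c_[uv,np.ones(len(uv))]@np.linalg.inv(c["K"]).T@c["R"]
    o=-c["R"].T@c["t"]; return o+d*((z-o[2])/d[:,2])[:,None]
def proj(c,X):
    p=(np.atleast_2d(X)@c["R"].T+c["t"])@c["K"].T; return p[:,:2]/p[:,2:]
def world(c):
    h,w=c["z_map"].shape; u,v=np.meshgrid(np.arange(w),np.arange(h))
    P=np.stack([u,v,np.ones_like(u)],-1)@np.linalg.inv(c["K"]).T*c["z_map"][...,None]
    return (P-c["t"])@c["R"]
E
python3 - <<'E'
from h import *
d=pickle.load(open("d0.pkl","rb")); c=d["top"]; W=world(c)
H=W[...,2].copy()
print("desk z",np.median(H[225:235,150:200]), H[225:235,150:200].std())
def show(u0,u1,v0,v1,f):
    im=cv2.resize(c["color"][v0:v1,u0:u1],None,fx=f,fy=f,interpolation=cv2.INTER_CUBIC)
    hm=cv2.resize(np.clip(H[v0:v1,u0:u1]*4+20,0,255).astype(np.uint8),None,fx=f,fy=f,interpolation=cv2.INTER_NEAREST)
    return im,cv2.applyColorMap(hm,cv2.COLORMAP_JET)
a,b=show(150,214,140,220,4); p,q=show(314,378,160,220,4); j,k=show(210,300,150,210,4)
A=np.hstack([a,b]);B=np.hstack([p,q]);
out=np.zeros((600,800,3),np.uint8)
out[:320,:256]=a; out[:240,256:512]=p; out[:240,512:768]=q; out[340:580,:360]=j; out[340:580,370:730]=k
cv2.imwrite("pics/crop1.png",out)
# weights
hsv=cv2.cvtColor(c["color"],cv2.COLOR_BGR2HSV)
for n,(u,v) in dict(big=(170,205),small=(195,151),orange=(183,177),green=(202,198)).items():
    w=W[v-14:v+15,u-14:u+15].reshape(-1,3); m=(w[:,2]>8)&(w[:,2]<90)
    print(n,w[m].mean(0).round(1),"zmax",w[m][:,2].max().round(1),np.ptp(w[m][:,:2],axis=0).round(0), hsv[v,u])
E
```

```text
desk z 0.22409580004207766 58.851963701780434
big [432.4 176.9  40.2] zmax 63.8 [34. 37.] [ 21  78 147]
small [606.6 114.4  20.1] zmax 52.1 [57. 81.] [ 20  76 157]
orange [510.8 141.7  40.4] zmax 65.1 [38. 38.] [ 14 215 193]
green [451.3  89.5  40.9] zmax 64.9 [44. 39.] [ 67 162 135]
```

View pics/crop1.png

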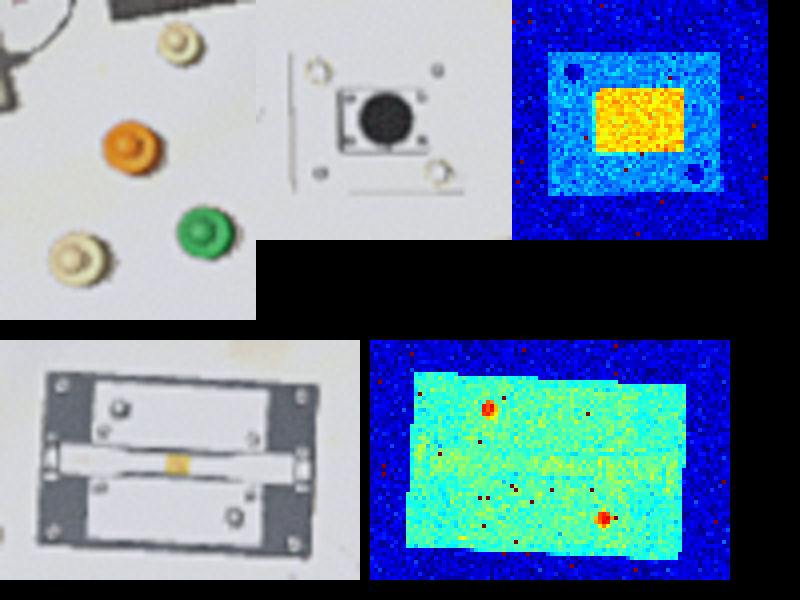

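The crop shows the big brass weight at crop (80,260): about 60 mm tall, 38 mm wide, plain brass. The small one is at (180,42), with orange and green at (132,147) and (205,232). The jig's pins are at crop (120,408) and (235,517), and the plate's holes at (573,72) and (696,173), so the diagonals match with no half turn.

```bash
python3 - <<'E'
from h import *
d=pickle.load(open("d0.pkl","rb")); c=d["top"]; W=world(c); H=cv2.medianBlur(W[...,2].astype(np.float32),3)
def rect(m,z,box,name):
    u0,u1,v0,v1=box; M=np.zeros_like(m,np.uint8); M[v0:v1,u0:u1]=m[v0:v1,u0:u1]
    k=max(cv2.findContours(M,cv2.RETR_EXTERNAL,cv2.CHAIN_APPROX_NONE)[0],key=cv2.contourArea)
    M2=cv2.drawContours(np.zeros_like(M),[k],-1,1,-1); v,u=np.nonzero(M2)
    P=ray(c,np.c_[u,v],z)[:,:2]; cen=P.mean(0)   # area centroid
    ev,E=np.linalg.eigh(np.cov(P.T)); l=E[:,1]*np.sign(E[1,1]); r=cv2.minAreaRect(P.astype(np.float32))
    print(name,"c",cen.round(1),"size",np.sqrt(12*ev).round(1),"yaw deg (y axis vs world y)",np.degrees(np.arctan2(-l[0],l[1])).round(2), "minrect",np.round(r[0],1),np.round(r[1],1),round(r[2],2)); return cen,l
rect((H>6),12,(314,378,160,220),"plate"); rect((H>26)&(H<55),38,(314,378,160,220),"block")
rect((H>10),22,(210,300,150,210),"jig")
# pad centroid (black disc on top, z=38)
g=cv2.cvtColor(c["color"],cv2.COLOR_BGR2GRAY)
def blob(m,box,z,n):
    u0,u1,v0,v1=box; v,u=np.nonzero(m[v0:v1,u0:u1]); p=ray(c,[[u.mean()+u0,v.mean()+v0]],z)[0]; print(n,len(u),p.round(1)); return p
blob(g<70,(336,358,178,202),38,"pad")
Hr=W[...,2]
a=blob((Hr>38)&(Hr<65),(236,245,162,172),50.5,"pinB"); b=blob((Hr>38)&(Hr<65),(263,274,190,200),50.5,"pinA")
print("pin mid",(a+b)/2,"dist",np.linalg.norm(a-b),"(110.6) yaw",np.degrees(np.arctan2(*(a-b)[1::-1])-np.arctan2(36,42))*-1)
a=blob(Hr<5,(324,334,173,183),0,"holeB"); b=blob(Hr<5,(355,365,198,208),0,"holeA")
print("hole mid",(a+b)/2,"dist",np.linalg.norm(a-b),"yaw",np.degrees(np.arctan2(*(a-b)[1::-1])-np.arctan2(36,42))*-1)
# big weight
m=(H>15)&(H<75); rect(m,25,(156,186,190,220),"bigw")
m=H>45; rect(m,58,(156,186,190,220),"bigw knob")
# scene depth check
c=d["scene"]; W=world(c); hs=cv2.cvtColor(c["color"],cv2.COLOR_BGR2HSV)
for n,X in dict(big=(432,177,30)).items():
    print(n,proj(c,X))
s=np.linalg.norm(W[...,:2]-np.array([[430,176]]),axis=-1)<32; s&=(W[...,2]>8)&(W[...,2]<66); print("scene bigw surf mean",W[s].mean(0).round(1),s.sum(),W[s].min(0).round(0),W[s].max(0).round(0))
E
```

```text
plate c [ 475.7 -313.2] size [100.8 121.9] yaw deg (y axis vs world y) 3.04 minrect [ 475.1 -314.3] [ 99.5 121.6] 0.06
block c [ 476.5 -313.1] size [44.1 60.5] yaw deg (y axis vs world y) 0.84 minrect [ 476.5 -313.2] [41.8 58.7] 0.08
jig c [500.8 -57.3] size [123.9 193.6] yaw deg (y axis vs world y) -2.96 minrect [501.1 -57.3] [193.6 124. ] 87.19
pad 121 [ 476.8 -315.1   38. ]
pinB 14 [538.3 -18.3  50.5]
pinA 13 [462.4 -97.3  50.5]
pin mid [500.33791006 -57.77268761  50.5       ] dist 109.55237334791212 (110.6) yaw -5.526003547781599
holeB 17 [ 512.5 -272.7    0. ]
holeA 19 [ 440.9 -359.1    0. ]
hole mid [ 476.71787834 -315.92079975    0.        ] dist 112.2054294077693 yaw -9.723229012951595
bigw c [433.  181.2] size [33.1 37.1] yaw deg (y axis vs world y) -1.4 minrect [432.8 180.8] [33.7 39.6] 0.12
bigw knob c [432.7 179.2] size [17.2 17.5] yaw deg (y axis vs world y) -23.97 minrect [432.  179.2] [16.4 16.6] 0.11
big [[214.38530948 254.66848401]]
scene bigw surf mean [430.  187.1  33.4] 306 [416. 163.   8.] [455. 201.  61.]
```

Call:
play_rows:
  plan:
    - [0, 0, 0, -1]
    - [0, 0, 0, -1]
    - [0, 0, 0, -1]
    - [0, 0, 0, -1]
    - [0, 0, 0, -1]
    - [0, 0, 0, -1]
    - [0, 0, 0, -1]
    - [0, 0, 0, -1]
    - [0, 0, 0, -1]
    - [0, 0, 0, -1]
    - [0, 0, 0, -1]
    - [0, 0, 0, -1]
    - [0, 0, 0, -1]
    - [0, 0, 0, -1]
    - [0, 0, 0, -0.63]
    - [0.5, 0.4, 0, 0]
    - [1, 0.75, 0, 0]
    - [1, 0.75, 0, 0]
    - [1, 0.75, 0, 0]
    - [1, 0.75, 0, 0]
  gripper: 100

```text
time_s: 2.1
tcp_pos: [309.4, -530.7, 213.7]
tcp_rot: [-2.215, -2.227, -0.0]
contact_force: [0.4, -0.2, -0.3]
gripper_width: 1.0
gripper_force: 0.0
```

```bash
cat >> h.py <<'E'
def go(x,y,z,yaw):
    """remaining move to TCP target, in tool axes and units; yaw = direction of tool x, degrees"""
    from workcell import robot
    from scipy.spatial.transform import Rotation as Ro
    s=robot.state(); R=Ro.from_rotvec(s["tcp_rot"]).as_matrix(); p=s["tcp_pos"]
    cy=np.degrees(np.arctan2(R[1,0],R[0,0])); 
    print("t",round(float(s["time_s"]),2),"p",p.round(1),"yaw",cy.round(2),"tilt",np.degrees(np.arccos(-R[2,2])).round(2),"F",s["contact_force"].round(1),"M",s["moment"].round(2),"w",round(float(s["gripper_width"])*91,1),"gf",round(float(s["gripper_force"]),1))
    print("units x y z turn:",np.r_[R.T@(np.array([x,y,z])-p)/30,-(yaw-cy)/5].round(2))
E
python3 -c "
from h import *
go(476.2,-313.8,120,90.4)"
```

```text
t 2.1 p [ 309.4 -530.7  213.7] yaw 90.31 tilt 0.03 F [ 0.4 -0.2 -0.3] M [-0.04 -0.1  -0.  ] w 91.0 gf 0.0
units x y z turn: [ 7.2   5.6   3.13 -0.02]
```

Call:
play_rows:
  plan:
    - [1, 0.8, 0, 0]
    - [1, 0.8, 0, 0]
    - [1, 0.8, 0.4, 0]
    - [1, 0.8, 0.5, 0]
    - [1, 0.8, 0.6, 0]
    - [1, 0.8, 0.6, 0]
    - [0.8, 0.5, 0.6, 0]
    - [0.4, 0.3, 0.4, 0]
    - [0, 0, 0, 0]
    - [0, 0, 0, 0]

```text
time_s: 3.1
tcp_pos: [475.0, -316.0, 121.2]
tcp_rot: [-2.214, -2.229, 0.0]
contact_force: [0.3, 0.1, -1.2]
gripper_width: 1.002
gripper_force: 0.0
```

```bash
python3 - <<'E'
from h import *
from workcell import camera
go(476.2,-313.8,15,90.4)
d={n:camera(n) for n in("scene","top")}
a=cv2.resize(d["scene"]["color"][120:210,250:350],(500,450),interpolation=cv2.INTER_CUBIC)
b=cv2.resize(d["top"]["color"][150:240,310:370],(300,450),interpolation=cv2.INTER_CUBIC)
cv2.imwrite("pics/c2.png",np.hstack([a,b]))
E
```

```text
t 3.1 p [ 475.  -316.   121.2] yaw 90.39 tilt 0.01 F [ 0.3  0.1 -1.2] M [-0.02 -0.1  -0.05] w 91.2 gf 0.0
units x y z turn: [ 0.07  0.04  3.54 -0.  ]
```

View pics/c2.png

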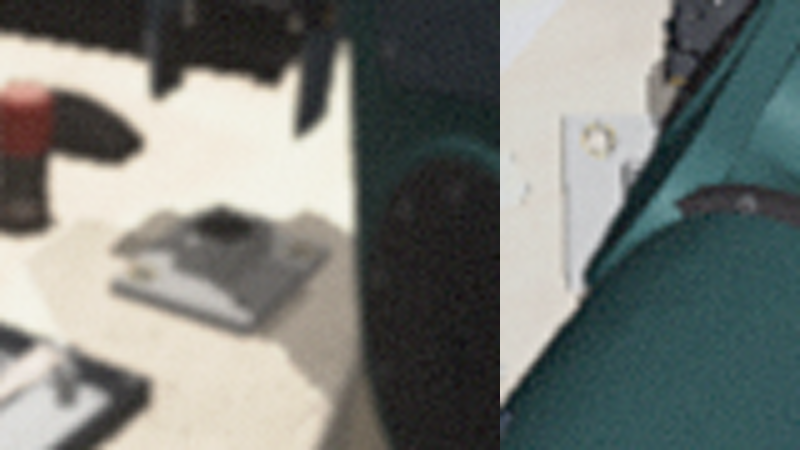

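The scene crop shows the fingers at (165,90) and (315,130) straddling the block at (225,230). Now I'll descend and grip.

Call:
play_rows:
  plan:
    - [0.07, 0.04, 0.5, 0]
    - [0, 0, 0.8, 0]
    - [0, 0, 0.8, 0]
    - [0, 0, 0.7, 0]
    - [0, 0, 0.4, 0]
    - [0, 0, 0.2, 0]
    - [0, 0, 0.08, 0]
    - [0, 0, 0, 0]
    - [0, 0, 0, 0]

```text
time_s: 4.1
tcp_pos: [476.6, -314.0, 17.3]
tcp_rot: [2.213, 2.228, 0.0]
contact_force: [-0.3, 0.1, -0.2]
gripper_width: 1.0
gripper_force: 0.0
```

Call:
play_rows:
  plan:
    - [0, 0, 0, 0]
    - [0, 0, 0, 0]
    - [0, 0, 0, 0]
    - [0, 0, 0, 0]
    - [0, 0, 0, 0]
    - [0, 0, 0, 0]
    - [0, 0, 0, 0]
    - [0, 0, 0, 0]
  gripper: 0

```text
time_s: 4.9
tcp_pos: [476.3, -313.7, 16.5]
tcp_rot: [2.214, 2.229, 0.0]
contact_force: [0.5, 0.1, 0.5]
gripper_width: 0.479
gripper_force: 30.0
```

```bash
python3 -c "
from h import *
go(476.2,-313.8,15,90.4)"
```

```text
t 4.9 p [ 476.3 -313.7   16.5] yaw 90.38 tilt 0.0 F [0.5 0.1 0.5] M [ 0.02 -0.09 -0.03] w 43.6 gf 30.0
units x y z turn: [-0.   -0.    0.05 -0.  ]
```

Call:
play_rows:
  plan:
    - [0, 0, -0.1, 0]
    - [0, 0, -0.3, 0]
    - [0, 0, -0.6, 0]
    - [0, 0, -0.8, 0]
    - [0, 0, -0.8, 0]
    - [0, 0, -0.4, 0]
    - [0.3, 0.02, -0.2, 0]
    - [0.6, 0.1, 0, 0]
    - [0.9, 0.1, 0, 0]
    - [1, 0.1, 0, 0]
    - [1, 0.1, 0, 0]
    - [1, 0.1, 0, 0]
    - [1, 0.1, 0, 0]
    - [1, 0.1, 0, 0]
    - [0.8, 0.1, 0, 0.2]
    - [0.6, 0.1, 0, 0.25]
    - [0.3, 0, 0, 0.2]
    - [0, 0, 0, 0]
    - [0, 0, 0, 0]
    - [0, 0, 0, 0]

```text
time_s: 6.9
tcp_pos: [502.3, -58.6, 112.1]
tcp_rot: [-2.276, -2.165, 0.001]
contact_force: [-0.3, -1.0, -4.7]
gripper_width: 0.48
gripper_force: 30.0
```

```bash
python3 - <<'E'
from h import *
from workcell import camera
go(500.8,-57.4,80,87.1)
d={n:camera(n) for n in("scene","top")}
pickle.dump(d,open("d3.pkl","wb"))
a=cv2.resize(d["scene"]["color"][150:240,200:290],(500,500),interpolation=cv2.INTER_CUBIC)
b=cv2.resize(d["top"]["color"][145:225,215:300],(300,282),interpolation=cv2.INTER_CUBIC)
o=np.zeros((500,800,3),np.uint8); o[:,:500]=a; o[:282,500:]=b
cv2.imwrite("pics/c3.png",o)
E
```

```text
t 6.9 p [502.3 -58.6 112.1] yaw 87.15 tilt 0.04 F [-0.3 -1.  -4.7] M [-0.05 -0.09 -0.02] w 43.7 gf 30.0
units x y z turn: [ 0.04 -0.05  1.07  0.01]
```

View pics/c3.png

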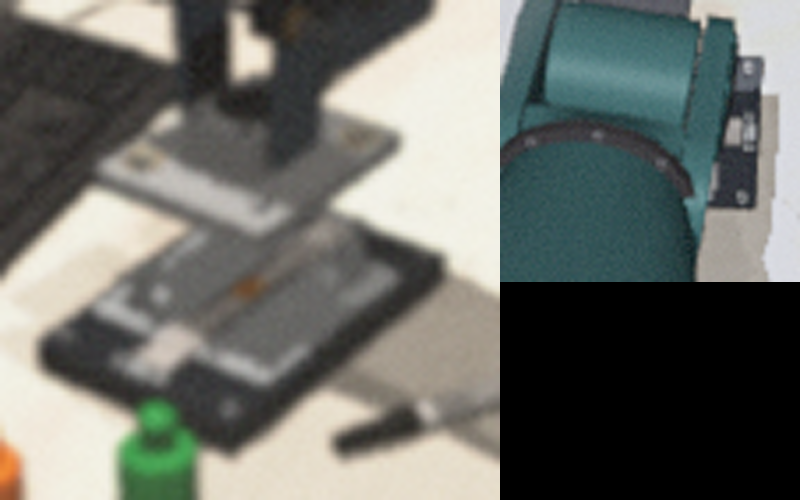

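The plate is held level at crop (250,165), above the jig, and the left-hand pin is visible at (158,293). I'll come down to just above the pin tips, which the plate meets at TCP z≈67.

Call:
play_rows:
  plan:
    - [0.04, -0.05, 0.3, 0.01]
    - [0, 0, 0.5, 0]
    - [0, 0, 0.4, 0]
    - [0, 0, 0.2, 0]
    - [0, 0, 0, 0]
    - [0, 0, 0, 0]
    - [0, 0, 0, 0]

```text
time_s: 7.7
tcp_pos: [501.7, -57.3, 71.0]
tcp_rot: [2.277, 2.164, 0.001]
contact_force: [0.3, 0.7, -3.9]
gripper_width: 0.483
gripper_force: 30.0
```

```bash
python3 - <<'E'
from h import *
from workcell import camera
go(500.8,-57.4,62,87.1)
d={n:camera(n) for n in("scene","top")}
pickle.dump(d,open("d4.pkl","wb"))
c=d["scene"]; W=world(c)
from workcell import robot
zt=robot.state()["tcp_pos"][2]-16.5+12
# plate outline in scene view: depth points on plate top plane, fitted corner check
th=np.radians(-2.9); Rz=np.array([[np.cos(th),-np.sin(th)],[np.sin(th),np.cos(th)]])
P=W.reshape(-1,3); L=(P[:,:2]-[500.8,-57.4])@Rz
m=(abs(P[:,2]-zt)<6)&(abs(L)<90).all(1); m=m.reshape(c["z_map"].shape)
L=L.reshape(*m.shape,2)
for ax,name in((0,"x"),(1,"y")):
    o=1-ax; 
    for sgn in(1,-1):
        best=[]
        for b in range(-40,41,8):
            s=m&(abs(L[...,o]-b)<4)
            if s.sum()>8: best.append(np.percentile(sgn*L[...,ax][s],99))
        print(name,sgn,np.round(best,1))
im=cv2.resize(c["color"][150:240,200:290],(600,600),interpolation=cv2.INTER_CUBIC)
def dr(X,col):
    for p in proj(c,X): cv2.circle(im,tuple(np.int32(((p-[200,150]+.5)*600/90)*8)),8,col,1,shift=3)
k=np.array([[50,61],[50,-61],[-50,61],[-50,-61]])
dr(np.c_[k@Rz.T+[500.8,-57.4],np.full(4,zt)],(0,0,255))
dr(np.c_[np.array([[36,42],[-36,-42]])@Rz.T+[500.8,-57.4],np.full(2,zt)],(0,255,0))
k=np.array([[62,97],[62,-97],[-62,97],[-62,-97]])
dr(np.c_[k@Rz.T+[500.8,-57.4],np.full(4,22)],(255,0,0))
cv2.imwrite("pics/c4.png",im)
E
```

```text
t 7.7 p [501.7 -57.3  71. ] yaw 87.08 tilt 0.04 F [ 0.3  0.7 -3.9] M [-0.03 -0.06 -0.01] w 44.0 gf 30.0
units x y z turn: [-0.   -0.03  0.3  -0.  ]
x 1 [-13.5 -20.2 -18.8 -21.8  39.7  51.7  51.2  50.1  51.4  47.1  49.9]
x -1 [49.2 47.9 47.8 47.1 48.8 47.3 47.8 45.3 48.5 47.  46.6]
y 1 [62.1 60.4 60.5 59.4 61.6 60.5 61.  60.2 59.6 61.  61.7]
y -1 [ 57.7  63.1  59.3  59.4  61.2  38.9 -27.  -26.2 -27.7 -19.7  -8. ]
```

View pics/c4.png

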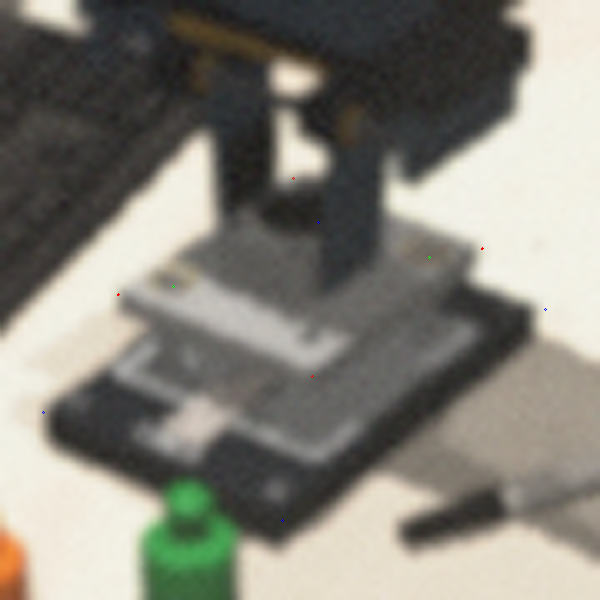

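The plate corners and jig corners sit the same few pixels off their predicted dots, so the relative alignment is good. I'll enter the tapered noses slowly and watch the force.

Call:
play_rows:
  plan:
    - [0, -0.03, 0, 0]
    - [0, 0, 0.07, 0]
    - [0, 0, 0.07, 0]
    - [0, 0, 0.06, 0]
    - [0, 0, 0.05, 0]
    - [0, 0, 0, 0]
    - [0, 0, 0, 0]

```text
time_s: 8.5
tcp_pos: [500.4, -57.2, 63.0]
tcp_rot: [-2.277, -2.164, 0.0]
contact_force: [1.2, -1.3, -4.4]
gripper_width: 0.483
gripper_force: 30.0
```

```bash
python3 - <<'E'
from h import *
for i in range(1): go(500.8,-57.4,58,87.1)
E
```

```text
t 8.5 p [500.4 -57.2  63. ] yaw 87.08 tilt 0.01 F [ 1.2 -1.3 -4.4] M [-0.04 -0.1   0.02] w 43.9 gf 30.0
units x y z turn: [-0.    0.01  0.17 -0.  ]
```

Call:
play_rows:
  plan:
    - [0, 0, 0.05, 0]
    - [0, 0, 0.05, 0]
    - [0, 0, 0, 0]
    - [0, 0, 0, 0]

```text
time_s: 8.9
tcp_pos: [500.7, -57.3, 60.1]
tcp_rot: [2.277, 2.164, 0.001]
contact_force: [2.2, -0.2, -4.1]
gripper_width: 0.482
gripper_force: 30.0
```

Call:
play_rows:
  plan:
    - [0, 0, 0.04, 0]
    - [0, 0, 0.03, 0]
    - [0, 0, 0, 0]
    - [0, 0, 0, 0]

```text
time_s: 9.3
tcp_pos: [501.1, -57.3, 58.2]
tcp_rot: [2.276, 2.163, 0.001]
contact_force: [5.1, 1.2, -0.4]
gripper_width: 0.48
gripper_force: 30.0
```

Call:
play_rows:
  plan:
    - [0, 0.02, 0, 0]
    - [0, 0, 0, 0]
    - [0, 0, 0, 0]

```text
time_s: 9.6
tcp_pos: [501.2, -57.3, 58.1]
tcp_rot: [2.277, 2.164, 0.0]
contact_force: [4.0, 1.3, 1.2]
gripper_width: 0.478
gripper_force: 30.0
```

```bash
python3 - <<'E'
from h import *
go(500.8,-57.4,42.5,87.1)
E
```

```text
t 9.6 p [501.2 -57.3  58.1] yaw 87.08 tilt 0.02 F [4.  1.3 1.2] M [ 0.1  -0.94  0.05] w 43.5 gf 30.0
units x y z turn: [-0.   -0.01  0.52 -0.  ]
```

Call:
play_rows:
  plan:
    - [0.01, 0.03, 0, 0]
    - [0, 0, 0, 0]
    - [0, 0, 0, 0]

```text
time_s: 9.9
tcp_pos: [501.5, -57.0, 57.7]
tcp_rot: [-2.277, -2.164, 0.001]
contact_force: [1.5, -0.6, -3.1]
gripper_width: 0.479
gripper_force: 30.0
```

```bash
python3 - <<'E'
from h import *
go(500.8,-57.4,42.5,87.1)
E
```

```text
t 9.9 p [501.5 -57.   57.7] yaw 87.09 tilt 0.05 F [ 1.5 -0.6 -3.1] M [-0.11 -0.42 -0.02] w 43.6 gf 30.0
units x y z turn: [-0.02 -0.02  0.51 -0.  ]
```

Force nearly relieved. Another small nudge, then continue down.

Call:
play_rows:
  plan:
    - [0, 0.015, 0, 0]
    - [0, 0, 0.04, 0]
    - [0, 0, 0.04, 0]
    - [0, 0, 0, 0]
    - [0, 0, 0, 0]

```text
time_s: 10.4
tcp_pos: [502.2, -57.0, 55.4]
tcp_rot: [-2.277, -2.164, 0.0]
contact_force: [0.4, 0.8, -3.9]
gripper_width: 0.479
gripper_force: 30.0
```

```bash
python3 - <<'E'
from h import *
go(500.8,-57.4,42.5,87.1)
E
```

```text
t 10.4 p [502.2 -57.   55.4] yaw 87.08 tilt 0.02 F [ 0.4  0.8 -3.9] M [-0.01 -0.15 -0.01] w 43.6 gf 30.0
units x y z turn: [-0.02 -0.05  0.43 -0.  ]
```

Free on the full pin diameter. Continuing down, with about 13 mm to go.

Call:
play_rows:
  plan:
    - [0, 0, 0.06, 0]
    - [0, 0, 0.06, 0]
    - [0, 0, 0.06, 0]
    - [0, 0, 0.04, 0]
    - [0, 0, 0, 0]
    - [0, 0, 0, 0]

```text
time_s: 11.0
tcp_pos: [502.4, -57.0, 48.9]
tcp_rot: [-2.277, -2.164, 0.0]
contact_force: [-0.3, -0.2, -3.6]
gripper_width: 0.48
gripper_force: 30.0
```

```bash
python3 - <<'E'
from h import *
go(500.8,-57.4,42.5,87.1)
E
```

```text
t 11.0 p [502.4 -57.   48.9] yaw 87.08 tilt 0.0 F [-0.3 -0.2 -3.6] M [-0.03 -0.11  0.01] w 43.7 gf 30.0
units x y z turn: [-0.02 -0.05  0.21 -0.  ]
```

Call:
play_rows:
  plan:
    - [0, 0, 0.06, 0]
    - [0, 0, 0.06, 0]
    - [0, 0, 0.03, 0]
    - [0, 0, 0, 0]
    - [0, 0, 0, 0]

```text
time_s: 11.5
tcp_pos: [502.4, -57.0, 44.4]
tcp_rot: [-2.277, -2.164, 0.0]
contact_force: [-0.4, -0.4, -4.0]
gripper_width: 0.479
gripper_force: 30.0
```

Call:
play_rows:
  plan:
    - [0, 0, 0.03, 0]
    - [0, 0, 0.03, 0]
    - [0, 0, 0, 0]
    - [0, 0, 0, 0]

```text
time_s: 11.9
tcp_pos: [502.4, -57.0, 42.6]
tcp_rot: [-2.277, -2.164, 0.0]
contact_force: [-0.2, -0.5, -4.1]
gripper_width: 0.479
gripper_force: 30.0
```

```bash
python3 - <<'E'
from h import *
go(500.8,-57.4,42.5,87.1)
E
```

```text
t 11.9 p [502.4 -57.   42.6] yaw 87.08 tilt 0.0 F [-0.2 -0.5 -4.1] M [-0.09 -0.09 -0.01] w 43.6 gf 30.0
units x y z turn: [-0.01 -0.05  0.   -0.  ]
```

Call:
play_rows:
  plan:
    - [0, 0, 0.02, 0]
    - [0, 0, 0, 0]
    - [0, 0, 0, 0]

```text
time_s: 12.2
tcp_pos: [502.4, -57.0, 42.5]
tcp_rot: [-2.277, -2.164, 0.0]
contact_force: [-4.7, 0.0, 8.7]
gripper_width: 0.479
gripper_force: 30.0
```

Call:
play_rows:
  plan:
    - [0, 0, 0.02, 0]
    - [0, 0, 0, 0]
    - [0, 0, 0, 0]

```text
time_s: 12.5
tcp_pos: [502.5, -57.0, 42.5]
tcp_rot: [-2.277, -2.164, 0.001]
contact_force: [-8.7, 2.0, 23.6]
gripper_width: 0.479
gripper_force: 30.0
```

Seated at z = 42.5, exactly as expected, with a firm stop. I'll take the press off, open and rise.

Call:
play_rows:
  plan:
    - [0, 0, -0.04, 0]
    - [0, 0, 0, 0]

```text
time_s: 12.7
tcp_pos: [502.5, -57.0, 42.8]
tcp_rot: [2.277, 2.164, 0.0]
contact_force: [-0.9, -0.5, -3.8]
gripper_width: 0.478
gripper_force: 30.0
```

Call:
play_rows:
  plan:
    - [0, 0, 0, 0]
    - [0, 0, 0, 0]
    - [0, 0, 0, 0]
    - [0, 0, 0, 0]
    - [0, 0, 0, 0]
    - [0, 0, 0, 0]
    - [0, 0, -0.2, 0]
    - [0, 0, -0.6, 0]
    - [0, 0, -0.9, 0]
    - [0, 0, -1, 0]
    - [0, 0, -1, 0]
    - [0, 0, -0.5, 0]
  gripper: 100

```text
time_s: 13.9
tcp_pos: [503.3, -57.2, 171.5]
tcp_rot: [2.276, 2.163, 0.003]
contact_force: [0.1, -0.8, 0.2]
gripper_width: 1.002
gripper_force: 0.0
```

```bash
python3 - <<'E'
from h import *
go(432.5,179.5,150,90)
E
```

```text
t 13.9 p [503.3 -57.2 171.5] yaw 87.08 tilt 0.17 F [ 0.1 -0.8  0.2] M [-0.08 -0.1  -0.01] w 91.2 gf 0.0
units x y z turn: [ 7.76 -2.76  0.71 -0.58]
```

Call:
play_rows:
  plan:
    - [0.4, -0.1, 0, 0]
    - [0.8, -0.3, 0, 0]
    - [1, -0.4, 0, 0]
    - [1, -0.4, 0, 0]
    - [1, -0.4, 0.2, 0]
    - [1, -0.4, 0.3, 0]
    - [1, -0.35, 0.5, 0]
    - [0.8, -0.25, 0.5, 0]
    - [0.5, -0.12, 0.4, 0]
    - [0.26, 0, 0.2, 0]
    - [0, 0, 0, 0]
    - [0, 0, 0, 0]
    - [0, 0, 0, 0]
  gripper: 65

```text
time_s: 15.2
tcp_pos: [433.1, 179.2, 106.0]
tcp_rot: [2.278, 2.163, 0.001]
contact_force: [0.6, -0.3, 0.5]
gripper_width: 0.652
gripper_force: 0.0
```

```bash
python3 - <<'E'
from h import *
from workcell import camera
go(433.8,179.5,8,87.1)
d={n:camera(n) for n in("scene","top")}
pickle.dump(d,open("d5.pkl","wb"))
a=cv2.resize(d["scene"]["color"][170:275,180:300],(480,420),interpolation=cv2.INTER_CUBIC)
b=cv2.resize(d["top"]["color"][145:225,215:295],(320,320),interpolation=cv2.INTER_CUBIC)
o=np.zeros((420,800,3),np.uint8); o[:,:480]=a; o[:320,480:]=b
cv2.imwrite("pics/c5.png",o)
E
```

```text
t 15.2 p [433.1 179.2 106. ] yaw 87.04 tilt 0.03 F [ 0.6 -0.3  0.5] M [ 0.02 -0.11 -0.07] w 59.4 gf 0.0
units x y z turn: [ 0.01  0.02  3.27 -0.01]
```

View pics/c5.png

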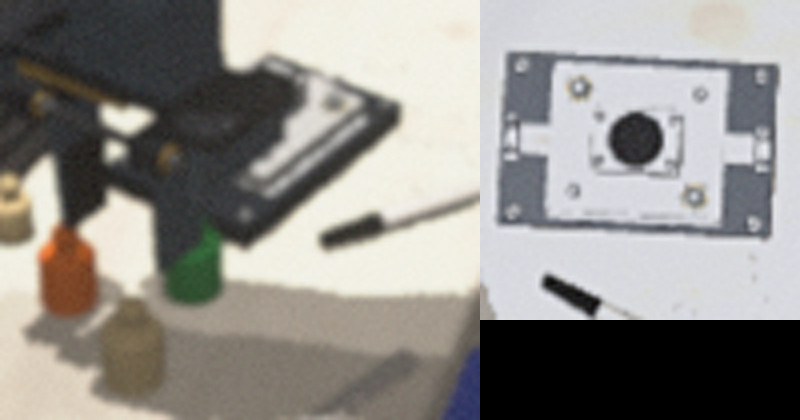

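The top crop shows the plate home on both pins, at (580,87) and (694,196), with the coupon in its groove. The scene crop shows the fingers straddling the big brass weight at (132,345). Descending.

Call:
play_rows:
  plan:
    - [0.01, 0.02, 0.4, 0]
    - [0, 0, 0.7, 0]
    - [0, 0, 0.8, 0]
    - [0, 0, 0.7, 0]
    - [0, 0, 0.4, 0]
    - [0, 0, 0.2, 0]
    - [0, 0, 0.07, 0]
    - [0, 0, 0, 0]
    - [0, 0, 0, 0]

```text
time_s: 16.2
tcp_pos: [433.9, 180.1, 8.2]
tcp_rot: [2.277, 2.164, 0.002]
contact_force: [0.1, 0.7, -0.8]
gripper_width: 0.649
gripper_force: 0.0
```

```bash
python3 - <<'E'
from h import *
go(433.8,179.5,8,87.1)
d0=pickle.load(open("d0.pkl","rb"))["top"]; c=pickle.load(open("d5.pkl","rb"))["top"]
g=cv2.cvtColor(c["color"],cv2.COLOR_BGR2GRAY)
u0,u1,v0,v1=242,266,168,192
m=(g[v0:v1,u0:u1]<70).astype(np.uint8); n,l,st,ce=cv2.connectedComponentsWithStats(m); i=1+st[1:,4].argmax(); print(st[i],ce[i])
print("pad cam",ray(c,[ce[i]+[u0,v0]],64)[0].round(1))
E
```

```text
t 16.2 p [433.9 180.1   8.2] yaw 87.08 tilt 0.07 F [ 0.1  0.7 -0.8] M [-0.03 -0.1   0.02] w 59.0 gf 0.0
units x y z turn: [-0.02 -0.    0.01 -0.  ]
[  6   5  12  13 120] [11.56666667 11.34166667]
pad cam [502.4 -58.1  64. ]
```

Call:
play_rows:
  plan:
    - [0, 0, 0, 0]
    - [0, 0, 0, 0]
    - [0, 0, 0, 0]
    - [0, 0, 0, 0]
    - [0, 0, 0, 0]
    - [0, 0, 0, 0]
    - [0, 0, 0, 0]
  gripper: 0

```text
time_s: 16.9
tcp_pos: [433.8, 180.0, 7.8]
tcp_rot: [2.277, 2.164, 0.001]
contact_force: [0.5, -0.6, 6.0]
gripper_width: 0.405
gripper_force: 30.0
```

```bash
python3 - <<'E'
from h import *
go(433.8,179.5,8,87.1)
E
```

```text
t 16.9 p [433.8 180.    7.8] yaw 87.09 tilt 0.04 F [ 0.5 -0.6  6. ] M [-0.12 -0.13  0.08] w 36.9 gf 30.0
units x y z turn: [-0.02  0.   -0.01 -0.  ]
```

Call:
play_rows:
  plan:
    - [0, 0, -0.1, 0]
    - [0, 0, -0.2, 0]
    - [0, 0, -0.4, 0]
    - [0, 0, 0, 0]
    - [0, 0, 0, 0]
    - [0, 0, 0, 0]

```text
time_s: 17.5
tcp_pos: [433.2, 179.9, 28.5]
tcp_rot: [-2.277, -2.164, 0.0]
contact_force: [-0.6, 0.2, -5.6]
gripper_width: 0.411
gripper_force: 30.0
```

```bash
python3 - <<'E'
from h import *
from workcell import camera
go(433.8,179.5,8,87.1)
d={n:camera(n) for n in("scene",)}
a=cv2.resize(d["scene"]["color"][190:275,180:265],(600,600),interpolation=cv2.INTER_CUBIC)
cv2.imwrite("pics/c6.png",a)
E
```

```text
t 17.5 p [433.2 179.9  28.5] yaw 87.09 tilt 0.01 F [-0.6  0.2 -5.6] M [ 0.   -0.07 -0.04] w 37.4 gf 30.0
units x y z turn: [-0.01  0.02  0.68 -0.  ]
```

View pics/c6.png

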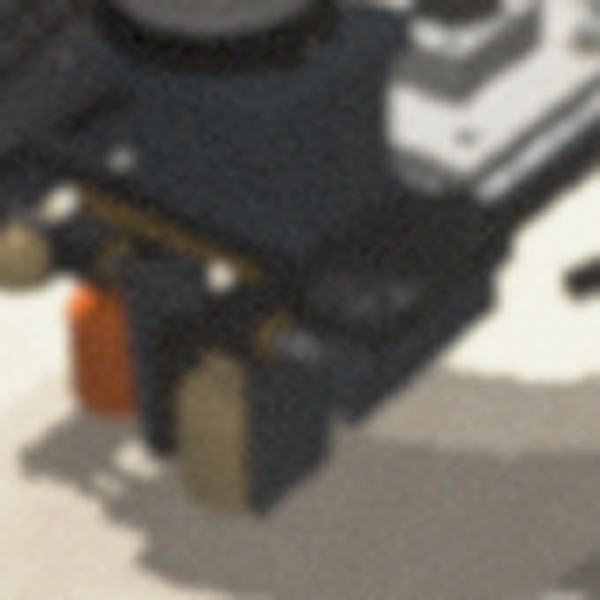

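Held firmly at about 5.6 N, visible between the fingers at (215,440). Lifting and carrying to above the block.

Call:
play_rows:
  plan:
    - [0, 0, -0.3, 0]
    - [0, 0, -0.7, 0]
    - [0, 0, -0.8, 0]
    - [0, 0, -0.8, 0]
    - [-0.2, 0.07, -0.4, 0]
    - [-0.5, 0.17, 0, 0]
    - [-0.8, 0.28, 0, 0]
    - [-0.9, 0.32, 0, 0]
    - [-0.9, 0.32, 0, 0]
    - [-0.9, 0.32, 0, 0]
    - [-0.9, 0.32, 0, 0]
    - [-0.9, 0.32, 0, 0]
    - [-0.8, 0.28, 0, 0]
    - [-0.6, 0.2, 0, 0]
    - [-0.38, 0.11, 0, 0]
    - [0, 0, 0, 0]
    - [0, 0, 0, 0]
    - [0, 0, 0, 0]

```text
time_s: 19.35
tcp_pos: [502.3, -56.7, 118.4]
tcp_rot: [-2.276, -2.165, 0.0]
contact_force: [0.1, -0.2, -5.9]
gripper_width: 0.405
gripper_force: 30.0
```

```bash
python3 - <<'E'
from h import *
go(502.5,-57.3,76,87.1)
E
```

```text
t 19.35 p [502.3 -56.7 118.4] yaw 87.12 tilt 0.03 F [ 0.1 -0.2 -5.9] M [ 0.01 -0.08 -0.02] w 36.8 gf 30.0
units x y z turn: [-0.02  0.01  1.41  0.  ]
```

Call:
play_rows:
  plan:
    - [-0.02, 0.01, 0.3, 0]
    - [0, 0, 0.5, 0]
    - [0, 0, 0.4, 0]
    - [0, 0, 0.15, 0]
    - [0, 0, 0.05, 0]
    - [0, 0, 0, 0]
    - [0, 0, 0, 0]

```text
time_s: 20.05
tcp_pos: [503.3, -58.0, 76.9]
tcp_rot: [2.277, 2.164, 0.001]
contact_force: [0.0, -1.3, -5.5]
gripper_width: 0.405
gripper_force: 30.0
```

```bash
python3 - <<'E'
from h import *
from workcell import camera
go(502.5,-57.3,72,87.1)
c=camera("scene")
cv2.imwrite("pics/c7.png",cv2.resize(c["color"][160:235,200:275],(600,600),interpolation=cv2.INTER_CUBIC))
E
```

```text
t 20.05 p [503.3 -58.   76.9] yaw 87.09 tilt 0.04 F [ 0.  -1.3 -5.5] M [-0.04 -0.07  0.01] w 36.8 gf 30.0
units x y z turn: [ 0.02 -0.03  0.16 -0.  ]
```

View pics/c7.png

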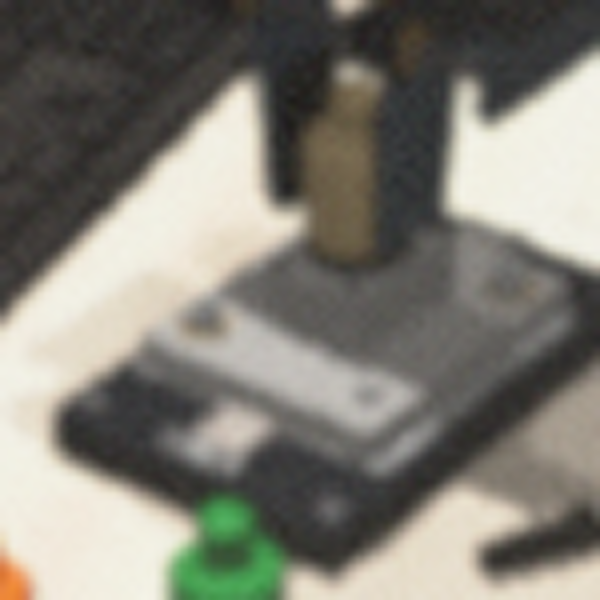

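The weight at (345,190) hangs upright just above the block. Now I'll lower it in small steps to contact, expected near z = 72.

Call:
play_rows:
  plan:
    - [0.01, -0.02, 0.05, 0]
    - [0, 0, 0.04, 0]
    - [0, 0, 0.03, 0]
    - [0, 0, 0, 0]
    - [0, 0, 0, 0]

```text
time_s: 20.6
tcp_pos: [502.4, -57.6, 72.9]
tcp_rot: [-2.277, -2.164, 0.0]
contact_force: [0.3, 0.2, -5.8]
gripper_width: 0.406
gripper_force: 30.0
```

Call:
play_rows:
  plan:
    - [0, 0, 0.02, 0]
    - [0, 0, 0, 0]
    - [0, 0, 0, 0]

```text
time_s: 20.9
tcp_pos: [502.4, -57.6, 72.3]
tcp_rot: [2.277, 2.164, -0.0]
contact_force: [-0.3, -0.2, -5.3]
gripper_width: 0.407
gripper_force: 30.0
```

Call:
play_rows:
  plan:
    - [0, 0, 0.015, 0]
    - [0, 0, 0, 0]
    - [0, 0, 0, 0]

```text
time_s: 21.2
tcp_pos: [502.4, -57.6, 71.9]
tcp_rot: [-2.277, -2.164, 0.0]
contact_force: [0.2, 0.4, -5.8]
gripper_width: 0.406
gripper_force: 30.0
```

Call:
play_rows:
  plan:
    - [0, 0, 0.01, 0]
    - [0, 0, 0, 0]
    - [0, 0, 0, 0]

```text
time_s: 21.5
tcp_pos: [502.5, -57.6, 71.9]
tcp_rot: [2.277, 2.164, 0.0]
contact_force: [-2.5, -0.2, 3.8]
gripper_width: 0.404
gripper_force: 30.0
```

Contact at 71.9. Releasing and rising.

Call:
play_rows:
  plan:
    - [0, 0, 0, 0]
    - [0, 0, 0, 0]
    - [0, 0, 0, 0]
    - [0, 0, 0, 0]
    - [0, 0, 0, 0]
  gripper: 70

```text
time_s: 22.0
tcp_pos: [502.4, -57.6, 71.6]
tcp_rot: [2.277, 2.164, 0.0]
contact_force: [-1.1, -0.1, 0.1]
gripper_width: 0.704
gripper_force: 0.0
```

Call:
play_rows:
  plan:
    - [0, 0, -0.1, 0]
    - [0, 0, -0.3, 0]
    - [0, 0, -0.5, 0]
    - [0, 0, -0.8, 0]
    - [0, 0, -0.9, 0]
    - [0, 0, -0.9, 0]
    - [0, 0, -0.6, 0]
    - [-0.3, 0, 0, 0]
    - [-0.7, 0, 0, 0]
    - [-1, 0, 0, 0]
    - [-1, 0, 0, 0]
    - [-1, 0, 0, 0]
    - [-1, 0, 0, 0]
    - [-1, 0, 0, 0]
    - [-1, 0, 0, 0]
    - [-0.6, 0, 0, 0]
    - [-0.2, 0, 0, 0]
    - [0, 0, 0, 0]
    - [0, 0, 0, 0]

```text
time_s: 23.9
tcp_pos: [490.4, -290.5, 194.3]
tcp_rot: [-2.276, -2.164, 0.0]
contact_force: [0.3, 0.4, -1.1]
gripper_width: 0.701
gripper_force: 0.0
```

```bash
python3 - <<'E'
from h import *
from workcell import camera
go(502.5,-57.3,72,87.1)
d={n:camera(n) for n in("scene","top")}
a=cv2.resize(d["scene"]["color"][150:275,180:300],(480,500),interpolation=cv2.INTER_CUBIC)
b=cv2.resize(d["top"]["color"][140:245,140:300],(320,210),interpolation=cv2.INTER_CUBIC)
e=cv2.resize(d["top"]["color"][155:205,225:285],(320,267),interpolation=cv2.INTER_CUBIC)
o=np.zeros((500,800,3),np.uint8); o[:,:480]=a; o[:210,480:]=b; o[220:487,480:]=e
cv2.imwrite("pics/c8.png",o)
c=d["top"]; W=world(c); w=W[160:200,235:275].reshape(-1,3)
k=w[(w[:,2]>112)&(w[:,2]<132)]; print("knob",len(k),k.mean(0).round(1)); k=w[(w[:,2]>75)&(w[:,2]<132)]; print(k.mean(0).round(1),k[:,2].max())
E
```

```text
t 23.9 p [ 490.4 -290.5  194.3] yaw 87.1 tilt 0.03 F [ 0.3  0.4 -1.1] M [-0.04 -0.06  0.04] w 63.8 gf 0.0
units x y z turn: [7.78 0.01 4.08 0.  ]
knob 42 [501.4 -57.  121.7]
[499.7 -57.1 106.3] 127.96087431629762
```

View pics/c8.png

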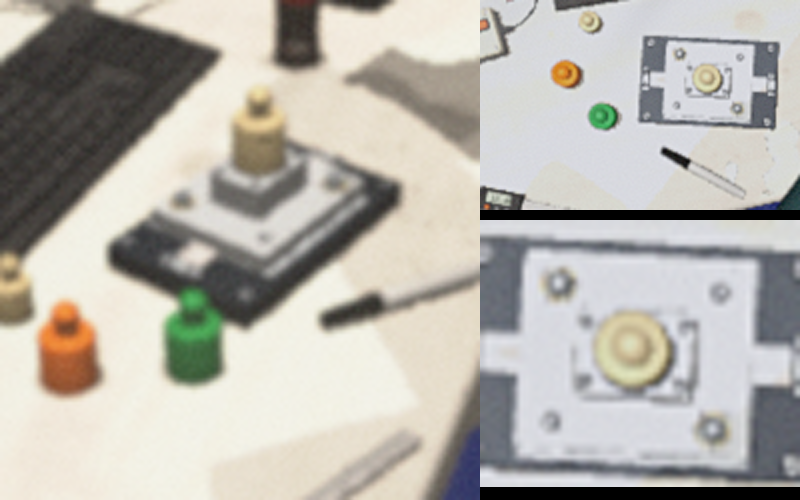

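The big brass weight stands upright at scene crop (260,130), centred on the block within about 1.5 mm. The plate is home on both pins and nothing else has moved.

```bash
python3 -c "
from workcell import job
print(job.job_done())"
```

```text
the job is handed in; nothing more can be done
None
```

The plate is fully home on both pins, the larger brass weight stands upright on the middle of its block to within about 1.5 mm, nothing else was seen to move, and the job was handed in at about 24 s.

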